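# Gauge a drain collar on the stepped cone

## Robot

A 6-joint arm with a two-finger parallel gripper is mounted at the origin on a cart in front of the work surface, level with it; the furniture and walls round the work are solid. World frame = base frame: x ahead of the robot, y to its left, z up, the work surface at z = 0. Lengths are in m, angles in degrees, forces in N, time in s.
With the tool pointing down it reaches from about 0.375 to 0.975 m from the base axis. Payload 3.8 kg.
Tool frame: the origin (TCP) lies at the very end of the fingers, on their centre line; the grasp point (between the pads) lies 19 mm behind it; z points along the fingers, y is the line along which they close (so a half turn about z gives the same grasp; the last joint's range is limited). The gripper opens to 85 mm and grips with 20 to 120 N. Pads are 22 mm wide; open, the fingers measure 114 mm over their backs; the gripper's body (76 mm by 85 mm) begins 54 mm behind the grasp point. The pads swing forward as they close: fully open they stand 13 mm farther back than shut.
Start: joints at [-67.145, 15.12, 91.902, -0, 72.978, -2.114], TCP at [0.285, -0.612, 0.194] pointing down, gripper open.
Joint ranges: [-150.88, 150.88], [-54.13, 125.18], [17.81, 147.31], [-75.09, 255.09], [0, 152.58], [-146.25, 146.25]. Speed limits (degrees/s): [147.25, 147.25, 180, 180, 180, 180].

## Interface

Orientations are given as [roll, pitch, yaw] about the fixed x, y, z axes, in that order (R = Rz(yaw) Ry(pitch) Rx(roll)).
In Python, from rig import bot gives the robot as it stands.
- The arm moves only by the tool send_rows, never from a script. Its argument "rows" is a list that holds one entry, the list of rows, each a list of 4 numbers: the shift along the tool's x, y, z in cm, then the turn about the tool's z in rad. A call has 1 to 8 rows; each row shifts and turns the commanded pose from where the row before left it, along the tool's axes as they then stand; what a row does not reach is not made up. A row lasts 1/12 s, in which the tool goes at most 41.7 mm and 7.16 degrees, less where a joint would pass 70% of its speed; a pose out of reach is approached as far as the arm can. A call is refused whole if a number of a shift passes 4.17 or a number of a turn 0.125, either way. A call with a gripper value outside its range is refused whole. "grip" is the closure, from 0 (fully open) to 1 (shut), set as the call begins (left out, the last holds). The fingers move at their own pace and stop on an object; "squeeze" is the grip in N (left out, the last holds). Time passes only in rows, so rows that do not move let the fingers close. It gives the time, the measured TCP pose, the force, the opening and the grip force at its end, in the units of the state.
- bot.sense(): the state, without advancing time (a new reading comes with each control period).
- bot.read_camera(name): name is "scene" or "side" or "wrist"; returns a dict with "color" (480x640x3 uint8, red, green, blue), "fx", "fy", "cx", "cy" (pixels), "camera_from_world" (4x4, takes a point from world to camera coordinates). Camera axes: x right, y down, z forward; pixel columns grow to the right and rows downward; lengths in m; the calibration is good to about 2 mm. A picture is of the moment at which its call begins. There is no depth.
- bot.sign_off(): hands the job in; it is judged then, once.
Trained networks look in a picture, given as the dict that the camera call returned (one of the last four; its "shot" number tells which), for a name from the list of things; names that differ only in an ending like _2 or _b are one class to them, and where a whole thing is asked for, a point or a joint stands for the part that bears it (a point fixed in the world has none). Each returns a list of dicts, best first, with "p" (0 to 1); they miss things now and then, are a little off and sometimes report something else, mostly with a low value. They report only what shows in the picture. A call takes as long as a camera call. They do not tell look-alikes from the thing itself.
- bot.masks_of(picture, target): "mask" (480x640 bool, what is visible of it) and "xy" ([column, row] in pixels, amid what is visible of it).
The state is a dict: "t": time; "joints": joint angles; "qvel": joint speeds; "joint_torque": joint torques, N m; "tool_pos": TCP position; "eef_rot": TCP orientation; "ft_force": force on the tool from outside, world axes, zero at the start; "wrist_torque": the same for the moment, N m; "gripper_width": opening from 0.0 (shut) to 1.0 (fully open); "finger_force": force on a finger pad.
Only numpy, scipy, OpenCV 4.12 (cv2) and the standard library are available. Lean on these libraries where they do the work, as an engineer would, in place of code of your own. Each camera call takes 0.05 s, during which the arm holds its last target. There are 200 camera calls.

## Task

Find the bore size of the drain-pipe collar that lies nearest the front edge of the worktop: put it over the stepped sizing cone and press it down gently, keeping hold of it, past the sprung balls until it stops flat on its step. Let go, leaving it seated there, and slide the black pointer to the mark with as many studs as that step's number, counted from the bottom of the cone. Leave the other two collars and the cup where they are.

Things in the scene. Friction and masses are not known exactly. Their poses are not given: they have to be found in the camera images.
- gauge: stepped sizing gauge, fixed to the worktop: grey base plate 180 x 190 mm, 12 mm thick, with a steel cone and a pointer on a track. Origin on the worktop (z=0), 5 mm to the pointer's side of the plate's centre. x points from the track (x=-50 mm) to the cone (x=+50 mm, y=0), y along the track, z up. The cone narrows upwards in four steps, counted from below; step n also carries n engraved lines
- cone_tip (a point): top of the cone's blunt nose (116 to 129.5 mm above the worktop), on the upright cone's axis. The widest part of the cone, shoulder 1, is 54 mm across and stands on a 40 mm pillar, so fingers that hold a collar by its outside pass down beside the cone. The whole cone stands on a stiff spring foot: pressed with more than about 4 N it sinks 1 mm for every 8 N, at most 4 mm, then is rigid; heights here are unpressed
- step1 (a point): on the cone's axis at the flat shoulder under step 1, 36 mm above the worktop; shoulders 2, 3, 4 are at 56, 76, 96 mm. A collar slides down until its underside stops flat on the shoulder that fits its bore, with 0.6 mm play all round: step 1 fits a 47 mm bore, step 2 40 mm, step 3 33 mm, step 4 26 mm
- balls1 (a point): on the cone's axis, 6 mm above shoulder 1: here, and 6 mm above every other shoulder, three sprung steel balls stand 1.2 mm proud of the fitting bore. A collar first catches on them, underside about 8 mm above its shoulder, takes about 5 to 10 N to push past, then drags with 1 to 5 N until it stops hard on the shoulder. Not pushed home it stays up on the balls
- pointer (a joint): position in m of the black sliding pointer on its track along the gauge's +y; 0 = parked at the -y end. The marks beside the track carry one to four studs: one stud (step 1) is at 0.035, two at 0.060, three at 0.085, four at 0.110. It slides with about 2 N friction and stays where left
- pointer_grip (a point): in the pointer's upright grip, 14 mm below its top: the grip is 12 mm thick along the track and 28 mm across it, its top 54 mm above the worktop and this point 40 mm above it; on the gauge it lies at x=-50 mm, y=-75 mm + joint value
- espresso_cup: small patterned cup, 60 x 83 x 52 mm, standing behind the gauge; origin under its centre
- collar_a_mid (a point): centre (half-way up) of a grey plastic pipe collar, a plain ring lying flat, axis z: outer diameter 60 mm, height 14 mm, bore unknown (one of the cone's sizes; no two of the three alike). The collar to be gauged is whichever lies nearest the robot's side of the worktop (x below 0.52 m); the other two are spares farther back (x above 0.58 m)
- collar_b_mid (a point): centre (half-way up) of a grey plastic pipe collar, a plain ring lying flat, axis z: outer diameter 60 mm, height 14 mm, bore unknown (one of the cone's sizes; no two of the three alike). The collar to be gauged is whichever lies nearest the robot's side of the worktop (x below 0.52 m); the other two are spares farther back (x above 0.58 m)
- collar_c_mid (a point): centre (half-way up) of a grey plastic pipe collar, a plain ring lying flat, axis z: outer diameter 60 mm, height 14 mm, bore unknown (one of the cone's sizes; no two of the three alike). The collar to be gauged is whichever lies nearest the robot's side of the worktop (x below 0.52 m); the other two are spares farther back (x above 0.58 m)
Mind the look-alikes: they are no part of the job. What is shaped like the part that bears collar_b_mid but blue or purple is not meant.

How it is judged:
By the outcome, as a careful person would: the job done as asked, in the order asked, and still so for the second after the job is handed in, with the robot touching nothing.
It also fails if it takes over 58 s, if anything falls off the work surface, if the arm or the gripper's body presses on something with over 40 N, if the wrist force passes 120 N, or if a joint passes its speed limit or range.

## Working session

There is one attempt and no reset: what is moved stays moved. The work goes in short steps, Python scripts to look and compute and a tool call to move; the robot and the scene stay as the last step left them, time stands still between calls to the robot, and variables do not carry over. Pictures are saved under pics/ and viewed, at most 10 in all, crops included, and the job is handed in when it is done.

Besides the shell and the picture viewer there is one more tool, called after "Call:" as name(argument=value, ...), one argument or row to a line, values as JSON. send_rows: Moves the arm, as the interface text tells. Its arguments: {"type":"object","properties":{"rows":{"type":"array"},"grip":{"type":"number"},"squeeze":{"type":"number"}},"required":["rows"]}

```bash
mkdir -p pics
cat > h.py <<'E'
import numpy as np, cv2
from rig import bot
def save(p,n): cv2.imwrite('pics/'+n,p['color'][:,:,::-1])
def proj(p,P):
    c=p['camera_from_world']@np.append(P,1); return np.array([p['fx']*c[0]/c[2]+p['cx'],p['fy']*c[1]/c[2]+p['cy']])
def ray(p,uv,z):
    T=np.linalg.inv(p['camera_from_world']); d=T[:3,:3]@np.array([(uv[0]-p['cx'])/p['fx'],(uv[1]-p['cy'])/p['fy'],1]); o=T[:3,3]
    return o+d*(z-o[2])/d[2]
E
python3 - <<'E'
from h import *
ims=[]
for c in ['scene','side']:
    p=bot.read_camera(c); save(p,c+'0.png')
    for n,z in [('collar_a_mid',.007),('pointer',.04),('gauge',.006),('cone_tip',.1295),('espresso_cup',.026)]:
        for r in bot.masks_of(p,n)[:5]:
            print(c,n,round(r['p'],2),np.round(r['xy']),np.round(ray(p,r['xy'],z),3),r['mask'].sum())
s=bot.sense();print(s)
E
```

```text
scene collar_a_mid 0.94 [268. 303.] [0.629 0.327 0.007] 507
scene pointer 0.49 [432. 226.] [ 0.458 -0.056  0.04 ] 250
scene gauge 0.91 [393. 239.] [ 0.529 -0.009  0.006] 4320
scene cone_tip 0.97 [383. 216.] [0.505 0.102 0.13 ] 708
scene espresso_cup 0.58 [302. 206.] [0.781 0.004 0.026] 576
side collar_a_mid 0.51 [333. 244.] [0.638 0.327 0.007] 324
side pointer 0.59 [238. 357.] [ 0.46  -0.071  0.04 ] 364
side gauge 0.81 [278. 345.] [ 0.525 -0.011  0.006] 7601
side gauge 0.66 [259. 237.] [0.447 0.369 0.006] 317
side cone_tip 0.91 [300. 320.] [ 0.571 -0.078  0.129] 1085
side espresso_cup 0.91 [402. 317.] [0.762 0.039 0.026] 1067
side espresso_cup 0.38 [300. 323.] [0.564 0.025 0.026] 1024
{'t': 0.6, 'joints': array([-6.71449139e+01,  1.51177795e+01,  9.19008437e+01, -9.68686420e-04,
        7.29778228e+01, -2.11335458e+00]), 'qvel': array([-0.07312914, -0.00753701,  0.06508728,  0.07570975, -0.03919713,
       -0.05163684]), 'joint_torque': array([-2.01128446e-04, -5.14639378e+01, -3.67457485e+01, -2.39008796e-04,
        1.28568638e-03, -1.27387530e-06]), 'tool_pos': array([ 0.28493642, -0.61192397,  0.19452504]), 'eef_rot': array([1.79996483e+02, 1.05669318e-03, 2.49687242e+01]), 'ft_force': array([-0.48154189,  0.02710442,  0.8842491 ]), 'wrist_torque': array([0.02917212, 0.00352856, 0.04928467]), 'finger_force': 0.0, 'gripper_width': 1.00168889300616}
```

View pics/scene0.png

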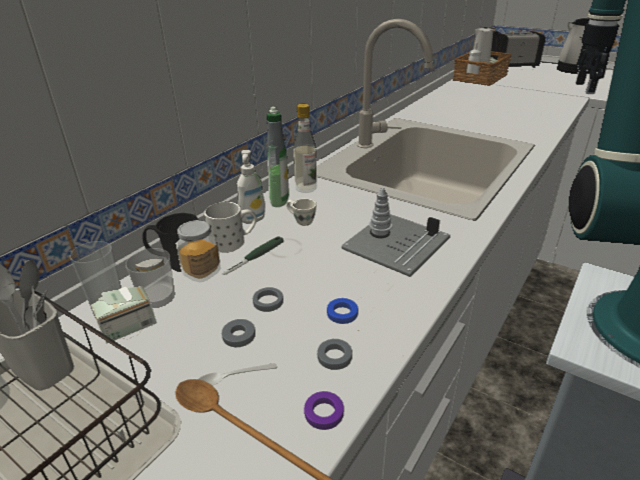

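View pics/side0.png

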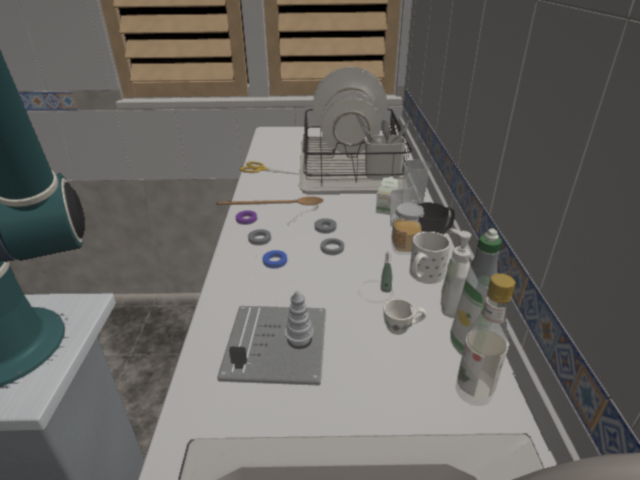

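Grey rings in the scene view are at (268,299), (239,332) and (335,353). Blue (342,310) and purple (324,409) are the look-alikes. The grey one at (335,353), side (259,237), is nearest the front edge. I'll confirm that with positions and a crop.

Run:
```python
from h import *
p=bot.read_camera('scene'); q=bot.read_camera('side')
def tri(a,b):
    rows=[]
    for P,uv in((p,a),(q,b)):
        M=P['camera_from_world']; x=(uv[0]-P['cx'])/P['fx'];y=(uv[1]-P['cy'])/P['fy']
        rows+= [M[0]-x*M[2],M[1]-y*M[2]]
    A=np.array(rows); return np.linalg.lstsq(A[:,:3],-A[:,3],rcond=None)[0]
for u in [(335,353),(268,299),(239,332)]: print('scene',ray(p,u,.007).round(3))
for u in [(259,237),(332,246),(325,225)]: print('side',ray(q,u,.007).round(3))
print('tip',tri((381.5,189),(297,293)).round(3), 'ptr', tri((433,219),(238,347)).round(3))
print('plate side',[ray(q,u,.012).round(3) for u in [(239,306),(326,307),(324,381),(222,378)]])
print('plate scene',[ray(p,u,.012).round(3) for u in [(344,243),(406,270),(449,238),(391,214)]])
c=cv2.resize(p['color'][270:440,210:400],None,fx=3,fy=3,interpolation=cv2.INTER_CUBIC); d=cv2.resize(p['color'][170:280,330:460],None,fx=4,fy=4)[:,:230*2]
cv2.imwrite('pics/crop1.png',c[:,:,::-1])
```

```text
scene [0.45  0.365 0.007]
scene [0.636 0.318 0.007]
scene [0.621 0.417 0.007]
side [0.449 0.367 0.007]
side [0.636 0.32  0.007]
side [0.62  0.423 0.007]
tip [ 0.565 -0.007  0.127] ptr [ 0.461 -0.063  0.056]
plate side [array([0.436, 0.093, 0.012]), array([0.616, 0.086, 0.012]), array([ 0.609, -0.102,  0.012]), array([ 0.434, -0.093,  0.012])]
plate scene [array([0.612, 0.074, 0.012]), array([0.449, 0.091, 0.012]), array([ 0.421, -0.075,  0.012]), array([ 0.583, -0.102,  0.012])]
```

View pics/crop1.png

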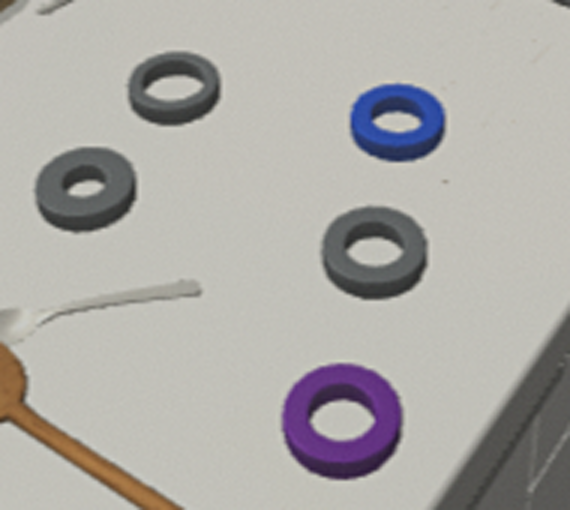

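The target is the grey ring at crop (375,252), world ≈ (0.450, 0.366). It is the only grey ring with x < 0.52. Blue and purple are excluded, and the other two grey rings lie at x ≈ 0.62–0.64. Next I go over the gauge for a close look on the way.

Call:
send_rows(
  rows=[
    [[2.6,-2.85,-0.85,0],[2.6,-2.85,-0.85,0],[2.6,-2.85,-0.85,0],[2.6,-2.85,-0.85,0],[2.6,-2.85,-0.85,0],[2.6,-2.85,-0.85,0],[2.6,-2.85,-0.85,0],[2.6,-2.85,-0.85,0]],
  ],
)

```text
t: 1.37
tool_pos: [0.3774, -0.3157, 0.2631]
eef_rot: [180.0, -0.0, 24.9]
ft_force: [0.8, 0.2, 0.5]
gripper_width: 0.998
finger_force: 0.0
```

Call:
send_rows(
  rows=[
    [[2.6,-2.85,-0.85,0],[2.6,-2.85,-0.85,0],[2.6,-2.85,-0.85,0],[2.6,-2.85,-0.85,0],[2.6,-2.85,-0.85,0],[2.6,-2.85,-0.85,0],[2.6,-2.85,-0.85,0],[2.6,-2.85,-0.85,0]],
  ],
)

```text
t: 2.03
tool_pos: [0.4697, -0.021, 0.3314]
eef_rot: [180.0, -0.1, 25.0]
ft_force: [0.5, -0.3, -0.4]
gripper_width: 1.002
finger_force: 0.0
```

Call:
send_rows(
  rows=[
    [[0,0,0,-0.12],[0,0,0,-0.12],[0,0,0,-0.12],[0,0,0,-0.12],[0,0,0,-0.12],[0,0,0,-0.12],[0,0,0,-0.12],[0,0,0,-0.12]],
  ],
)

```text
t: 2.7
tool_pos: [0.4695, -0.0229, 0.3307]
eef_rot: [180.0, -0.0, 80.3]
ft_force: [0.4, 1.0, 0.3]
gripper_width: 1.0
finger_force: 0.0
```

Call:
send_rows(
  rows=[
    [[0,0,0,-0.12],[0,0,0,-0.12],[0,0,0,-0.12],[0,0,0,-0.12],[0,0,0,-0.11],[0,0,0,0],[0,0,0,0]],
  ],
)

```text
t: 3.28
tool_pos: [0.4695, -0.0229, 0.3306]
eef_rot: [180.0, 0.0, 113.6]
ft_force: [0.1, 0.1, 0.3]
gripper_width: 0.995
finger_force: 0.0
```

Run:
```python
from h import *
p=bot.read_camera('wrist'); save(p,'w1.png')
print(np.linalg.inv(p['camera_from_world'])[:3].round(3),p['fx'],p['cx'])
for n,z in [('pointer',.054),('gauge',.012),('cone_tip',.1295)]:
    for r in bot.masks_of(p,n)[:2]: print(n,round(r['p'],2),np.round(r['xy']),ray(p,r['xy'],z).round(4),r['mask'].sum())
s=bot.sense();print(s['tool_pos'],s['eef_rot'],s['joints'].round(1),s['t'],s['ft_force'])
```

```text
[[ 0.916  0.383  0.121  0.437]
 [ 0.401 -0.874 -0.275  0.047]
 [-0.     0.301 -0.954  0.511]] 418.58752963544964 324.40948726630586
pointer 0.61 [303. 207.] [ 0.4574 -0.0606  0.054 ] 460
gauge 0.6 [367. 170.] [0.5117 0.0014 0.012 ] 23781
cone_tip 0.89 [406. 203.] [ 0.5407 -0.0007  0.1295] 1936
cone_tip 0.48 [369. 170.] [0.4954 0.0134 0.1295] 24123
[ 0.46954035 -0.02292651  0.33052893] [1.79996173e+02 2.08436978e-03 1.13687242e+02] [ -5.8 -10.7 104.6   0.   86.1 -29.5] 3.4833 [-0.02002665  0.19394476  0.72285728]
```

View pics/w1.png

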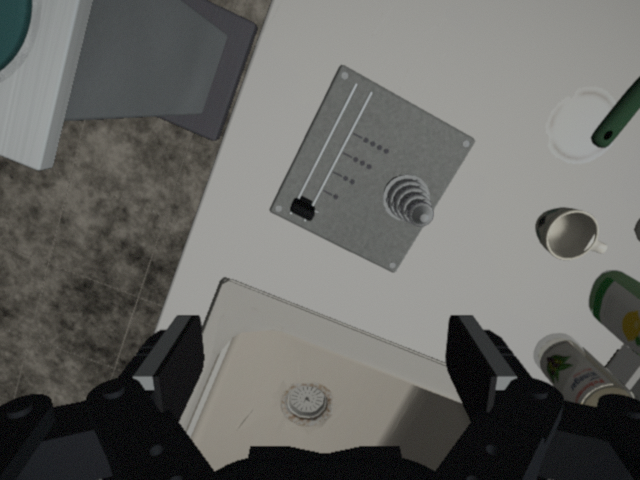

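The wrist view shows the plate corners at (341,66), (475,140), (394,271) and (271,207), the nose tip at about (423,213), and the pointer top at (303,205). I'll fit the gauge pose to these.

Run:
```python
from h import *
from scipy.optimize import least_squares
p=bot.read_camera('wrist')
uv=np.array([(341,66),(475,140),(394,271),(271,207),(423.5,213)],float)
L=np.array([(-85,95,12),(95,95,12),(95,-95,12),(-85,-95,12),(50,0,129.5)])/1e3
def f(v,w=None):
    c,s=np.cos(v[2]),np.sin(v[2]); R=np.array([[c,-s,0],[s,c,0],[0,0,1]])
    return np.array([proj(p,R@l+[v[0],v[1],0]) for l in L])-uv
r=least_squares(lambda v:f(v).ravel(),[.51,0,0],loss='soft_l1')
print(r.x,np.degrees(r.x[2])); print(f(r.x).round(1))
x,y,t=r.x; R=np.array([[np.cos(t),-np.sin(t)],[np.sin(t),np.cos(t)]])
print('cone',R@[.05,0]+[x,y],'ptr0',R@[-.05,-.075]+[x,y], 'ptr from img', R.T@(ray(p,(302,206),.054)[:2]-[x,y]))
q=bot.read_camera('side');s=bot.read_camera('scene')
P=np.append(R@[.05,0]+[x,y],.1295); print(proj(q,P),proj(s,P))
```

```text
[ 5.11071773e-01 -3.47586166e-04 -7.10425525e-02] -4.0704384267982245
[[-0.  -7. ]
 [ 2.2 -2.7]
 [-0.3  0.9]
 [-4.2  0.9]
 [ 0.3  1.7]]
cone [ 0.56094565 -0.00389673] ptr0 [ 0.45587419 -0.07160926] ptr from img [-0.05050447 -0.06315216]
[295.28206474 290.66915462] [383.0203359  189.11141989]
```

Call:
send_rows(
  rows=[
    [[3.3,1.26,1.2,0],[3.3,1.26,1.2,0],[3.3,1.26,1.2,0],[3.3,1.26,1.2,0],[3.3,1.26,1.2,0],[3.3,1.26,1.2,0],[3.3,1.26,1.2,0],[3.3,1.26,1.2,0]],
  ],
)

```text
t: 4.3
tool_pos: [0.455, 0.2611, 0.234]
eef_rot: [180.0, 0.0, 113.8]
ft_force: [0.7, 0.1, 0.6]
gripper_width: 1.002
finger_force: 0.0
```

Call:
send_rows(
  rows=[
    [[3.3,1.26,1.2,0],[3.3,1.26,1.2,0],[3.3,1.26,1.2,0],[0,0,0,0],[0,0,0,0],[0,0,0,0]],
  ],
)

```text
t: 4.8
tool_pos: [0.45, 0.3648, 0.1983]
eef_rot: [-180.0, 0.0, 113.8]
ft_force: [0.5, -0.0, -0.5]
gripper_width: 1.0
finger_force: 0.0
```

Run:
```python
from h import *
p=bot.read_camera('wrist'); save(p,'w2.png')
for r in bot.masks_of(p,'collar_a_mid')[:5]:
    m=r['mask'].astype(np.uint8); print(round(r['p'],2),r['xy'],m.sum())
    cs,h=cv2.findContours(m,cv2.RETR_CCOMP,cv2.CHAIN_APPROX_NONE)
    for c in cs:
        if len(c)>20:
            c=c[:,0].astype(float); g=np.array([ray(p,u,.014)[:2] for u in c]); 
            (cx,cy),rad=cv2.minEnclosingCircle(g.astype(np.float32)); A=np.c_[2*g,np.ones(len(g))]; s=np.linalg.lstsq(A,(g**2).sum(1),rcond=None)[0]
            print('  circ',s[:2].round(4),np.sqrt(s[2]+s[0]**2+s[1]**2).round(4), 'extent',np.ptp(g,axis=0).round(4))
s=bot.sense();print(s['tool_pos'],s['eef_rot'],s['t'])
```

```text
0.63 [491.5, 300.0] 1509
  circ [0.6313 0.3228] 0.0261 extent [0.0664 0.0435]
[0.4505974  0.36424638 0.19925162] [1.79945574e+02 1.05521065e-02 1.13708673e+02] 4.9
```

View pics/w2.png

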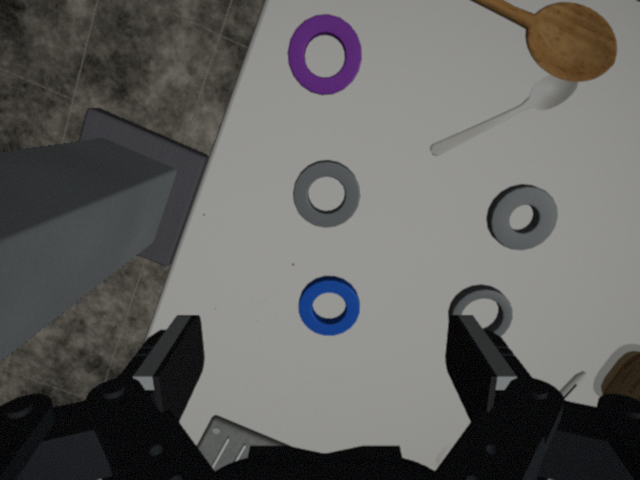

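The target collar sits at (326,193), between purple (324,55) and blue (330,306). The spares are at (522,218) and (482,310). I'll measure the target's top edges by segmentation.

Run:
```python
from h import *
p=bot.read_camera('wrist')
g=cv2.cvtColor(p['color'],cv2.COLOR_RGB2GRAY)[145:245,275:378]
t,m=cv2.threshold(g,0,255,cv2.THRESH_BINARY_INV+cv2.THRESH_OTSU); print(t)
n,l,st,_=cv2.connectedComponentsWithStats(m); m=(l==l[48+24,51] if 0 else l==1+np.argmax(st[1:,4])).astype(np.uint8)
cs,h=cv2.findContours(m,cv2.RETR_CCOMP,cv2.CHAIN_APPROX_NONE)
for c in cs:
    if len(c)<20: continue
    c=c[:,0]+[275,145]; e=cv2.fitEllipse(c)
    for z in(.014,.007): 
        G=np.array([ray(p,u,z)[:2] for u in c]); (a,b),r=cv2.minEnclosingCircle((G*1e3).astype(np.float32)); print(e,z,cv2.fitEllipse((G*1e3).astype(np.float32)))
```

```text
114.0
((324.9811096191406, 192.11427307128906), (65.91439056396484, 66.59378051757812), 1.928383708000183) 0.014 ((447.6131591796875, 367.7935791015625), (58.39369201660156, 59.72429275512695), 23.728328704833984)
((324.9811096191406, 192.11427307128906), (65.91439056396484, 66.59378051757812), 1.928383708000183) 0.007 ((448.18328857421875, 366.53436279296875), (59.51032638549805, 60.86636734008789), 23.72824478149414)
((324.9541931152344, 191.931396484375), (34.420867919921875, 36.64249038696289), 91.67326354980469) 0.014 ((447.3115234375, 368.4190368652344), (30.85931396484375, 32.43915939331055), 111.32209777832031)
((324.9541931152344, 191.931396484375), (34.420867919921875, 36.64249038696289), 91.67326354980469) 0.007 ((447.87591552734375, 367.1717529296875), (31.44942283630371, 33.059471130371094), 111.3219985961914)
```

Bore is about 33 mm, which points to step 3. The centre is at about (0.448, 0.367).

Call:
send_rows(
  rows=[
    [[0.3,-0.1,3.6,0],[0,0,3.6,0],[0,0,3.6,0],[0,0,3.6,0],[0,0,2.4,0],[0,0,1.5,0],[0,0,0.5,0],[0,0,0.3,0]],
  ],
)

```text
t: 5.62
tool_pos: [0.448, 0.3663, 0.0071]
eef_rot: [-179.9, 0.0, 113.7]
ft_force: [0.3, 0.7, -0.0]
gripper_width: 1.003
finger_force: 0.0
```

Call:
send_rows(
  rows=[
    [[0,0,0.3,0],[0,0,0.2,0],[0,0,0,0],[0,0,0,0]],
  ],
)

```text
t: 5.95
tool_pos: [0.4488, 0.3681, 0.0037]
eef_rot: [179.9, -0.0, 113.8]
ft_force: [0.8, 0.7, 1.3]
gripper_width: 0.998
finger_force: 0.0
```

Call:
send_rows(
  rows=[
    [[0,0,0.3,0],[0,0,0,0]],
  ],
)

```text
t: 6.12
tool_pos: [0.448, 0.3677, -0.0003]
eef_rot: [180.0, -0.0, 113.8]
ft_force: [0.2, -1.0, -0.2]
gripper_width: 1.005
finger_force: 0.0
```

Call:
send_rows(
  rows=[
    [[0,0,0,0],[0,0,0,0],[0,0,0,0],[0,0,0,0],[0,0,0,0],[0,0,0,0],[0,0,0,0],[0,0,0,0]],
  ],
  grip=1,
  squeeze=50,
)

```text
t: 6.78
tool_pos: [0.4479, 0.3675, -0.0005]
eef_rot: [180.0, -0.0, 113.8]
ft_force: [-1.6, -0.7, 0.1]
gripper_width: 0.001
finger_force: 0.0
```

Call:
send_rows(
  rows=[
    [[0,0,0,0],[0,0,0,0],[0,0,0,0],[0,0,0,0]],
  ],
  grip=0,
)

```text
t: 7.12
tool_pos: [0.4479, 0.3675, -0.0005]
eef_rot: [180.0, -0.0, 113.8]
ft_force: [-0.4, 0.0, -0.2]
gripper_width: 0.563
finger_force: 0.0
```

Run:
```python
from h import *
p=bot.read_camera('wrist'); q=bot.read_camera('scene')
c=cv2.resize(q['color'][280:420,240:400],(640,560)); 
im=np.hstack([cv2.resize(p['color'],(400,300)),cv2.resize(q['color'][270:420,230:430],(400,300),interpolation=cv2.INTER_CUBIC)])
cv2.imwrite('pics/chk.png',im[:,:,::-1]); s=bot.sense();print(s['gripper_width'],s['tool_pos'])
```

```text
0.7369938372932693 [ 0.4479116   0.36749315 -0.00051182]
```

View pics/chk.png

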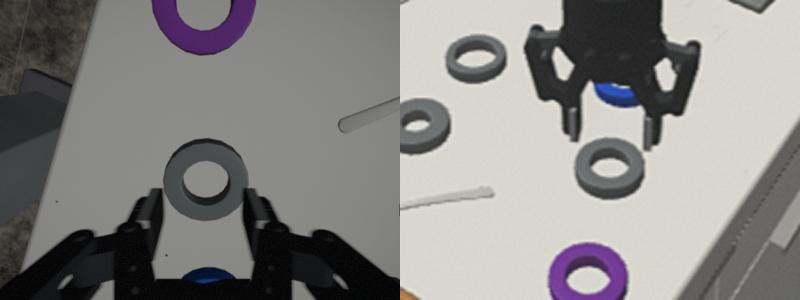

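The fingers stand behind the collar, on the blue side, so it slipped out. I'll re-measure it from the fixed cameras.

```bash
cat >> h.py <<'E'
def ring(p,xy,h=45,z=.014):
    x0,y0=int(xy[0]-h),int(xy[1]-h); C=p['color'][y0:y0+2*h,x0:x0+2*h]; g=cv2.cvtColor(C,cv2.COLOR_RGB2GRAY)
    t,m=cv2.threshold(g,0,255,cv2.THRESH_BINARY_INV+cv2.THRESH_OTSU); m[cv2.cvtColor(C,cv2.COLOR_RGB2HSV)[:,:,1]>110]=0
    n,l,st,ce=cv2.connectedComponentsWithStats(m); k=1+np.argmin(np.hypot(*(ce[1:]-h).T)+(st[1:,4]<100)*1e3)
    c=max(cv2.findContours((l==k).astype(np.uint8),cv2.RETR_CCOMP,cv2.CHAIN_APPROX_NONE)[0],key=len)[:,0]+[x0,y0]
    e=cv2.fitEllipse(c); return e,ray(p,e[0],z).round(4)
E
python3 - <<'E'
from h import *
p=bot.read_camera('scene'); q=bot.read_camera('side')
print(ring(p,(335,353),26,.007)); print('scene',ray(p,(230+610*.5-400*.5,270+167*.5),.007))
for r in bot.masks_of(q,'collar_a_mid')[:4]+bot.masks_of(p,'collar_a_mid')[:4]: print(round(r['p'],2),r['xy'],ray(q,r['xy'],.007),ray(p,r['xy'],.007))
w=bot.read_camera('wrist')
T=np.linalg.inv(w['camera_from_world']);print(T[:3].round(4))
print('wrist',ring(w,(328,287),78)); s=bot.sense(); print('grasp pt in wrist',proj(w,s['tool_pos']),s['gripper_width'])
E
```

```text
(((334.3927307128906, 353.9818115234375), (30.51962661743164, 34.65232467651367), 89.70430755615234), array([0.4493, 0.3675, 0.007 ]))
scene [0.44903437 0.36598467 0.007     ]
0.51 [330.2, 249.1] [0.63069666 0.3062447  0.007     ] [0.62899587 0.1058492  0.007     ]
0.49 [323.8, 224.9] [0.61677667 0.42314657 0.007     ] [0.6999169 0.0260171 0.007    ]
0.36 [239.8, 360.6] [ 0.45765657 -0.0495384   0.007     ] [0.57342644 0.46722757 0.007     ]
0.82 [267.2, 304.2] [0.49332554 0.10346427 0.007     ] [0.62703877 0.3305396  0.007     ]
0.48 [238.4, 335.0] [0.44588322 0.0149117  0.007     ] [0.61658037 0.4235087  0.007     ]
[[ 9.147e-01  3.855e-01  1.212e-01  4.152e-01]
 [ 4.041e-01 -8.724e-01 -2.750e-01  4.369e-01]
 [-3.000e-04  3.005e-01 -9.538e-01  1.803e-01]]
wrist (((328.86529541015625, 287.18182373046875), (131.67897033691406, 135.20587158203125), 90.99726867675781), array([0.4469, 0.3699, 0.014 ]))
grasp pt in wrist [328.57043535 279.64283534] 1.0020403234289614
```

The collar did not move: its centre is still at (0.448, 0.368). So the tips swung over its top. I'll part-close to about 72 mm and go lower, watching the force.

Call:
send_rows(
  rows=[
    [[0,0,0,0],[0,0,0.3,0],[0,0,0,0]],
  ],
  grip=0.15,
)

```text
t: 7.72
tool_pos: [0.4476, 0.3673, -0.004]
eef_rot: [-180.0, 0.0, 113.8]
ft_force: [0.3, 0.1, 0.3]
gripper_width: 0.847
finger_force: 0.0
```

Call:
send_rows(
  rows=[
    [[0,0,0.2,0],[0,0,0,0]],
  ],
)

```text
t: 7.88
tool_pos: [0.4476, 0.3672, -0.006]
eef_rot: [-180.0, 0.0, 113.8]
ft_force: [-0.7, -0.0, 0.2]
gripper_width: 0.846
finger_force: 0.0
```

Run:
```python
from h import *
p=bot.read_camera('scene'); q=bot.read_camera('side'); s=bot.sense(); print(s['tool_pos'],s['gripper_width'],s['ft_force'])
for P in(p,q): print(proj(P,s['tool_pos']), proj(P,s['tool_pos']+[0,0,.02]))
im=np.hstack([cv2.resize(p['color'][295:375,290:390],(400,320),interpolation=cv2.INTER_CUBIC),cv2.resize(q['color'][200:280,210:310],(400,320),interpolation=cv2.INTER_CUBIC)])
cv2.imwrite('pics/chk2.png',im[:,:,::-1])
```

```text
[ 0.44776282  0.36735622 -0.00574146] 0.848335317142171 [-0.68887051 -0.08342287 -0.82265024]
[335.18148948 359.61332509] [335.20157413 351.25083141]
[259.13408716 241.03431936] [258.48433525 234.51158182]
```

View pics/chk2.png

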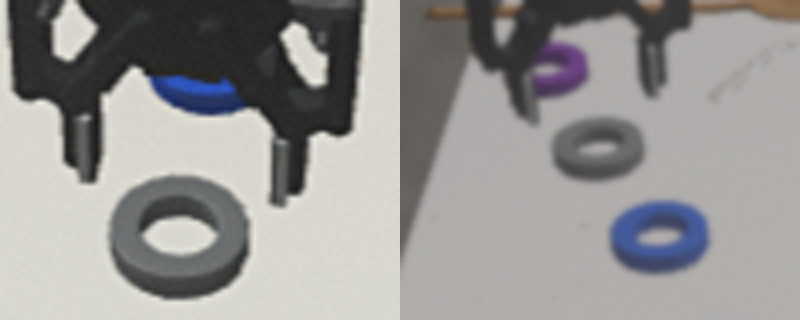

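The tips' midpoints (scene ≈ (335.5,343), side ≈ (258.4,227)) put the fingertips at z ≈ 0.035, while the state says -0.006. So the real tips are about 40 mm above the reported TCP, with no lateral offset. I'll go down by the picture, checking force.

Call:
send_rows(
  rows=[
    [[0,0,0.6,0],[0,0,0.6,0],[0,0,0.6,0],[0,0,0,0]],
  ],
)

```text
t: 8.32
tool_pos: [0.4466, 0.3665, -0.0255]
eef_rot: [-179.8, 0.0, 113.8]
ft_force: [-0.0, -0.7, -0.1]
gripper_width: 0.847
finger_force: 0.0
```

Call:
send_rows(
  rows=[
    [[0,0,0.3,0],[0,0,0.3,0],[0,0,0,0]],
  ],
)

```text
t: 8.57
tool_pos: [0.4475, 0.3672, -0.0302]
eef_rot: [-179.9, 0.0, 113.8]
ft_force: [-1.0, -0.2, -1.0]
gripper_width: 0.849
finger_force: 0.0
```

Call:
send_rows(
  rows=[
    [[0,0,0.2,0],[0,0,0,0]],
  ],
)

```text
t: 8.73
tool_pos: [0.4478, 0.3674, -0.0317]
eef_rot: [-180.0, 0.0, 113.8]
ft_force: [-0.3, 0.3, -0.7]
gripper_width: 0.848
finger_force: 0.0
```

Run:
```python
from h import *
p=bot.read_camera('scene'); q=bot.read_camera('side'); s=bot.sense(); print(s['tool_pos'],s['gripper_width'],s['ft_force'])
im=np.hstack([cv2.resize(p['color'][315:375,297:372],(400,320),interpolation=cv2.INTER_CUBIC),cv2.resize(q['color'][215:265,225:288],(400,320),interpolation=cv2.INTER_CUBIC)])
cv2.imwrite('pics/chk3.png',im[:,:,::-1])
```

```text
[ 0.44796805  0.36755896 -0.03145436] 0.8503224649392892 [-1.51046164  0.43193911  0.0558376 ]
```

View pics/chk3.png

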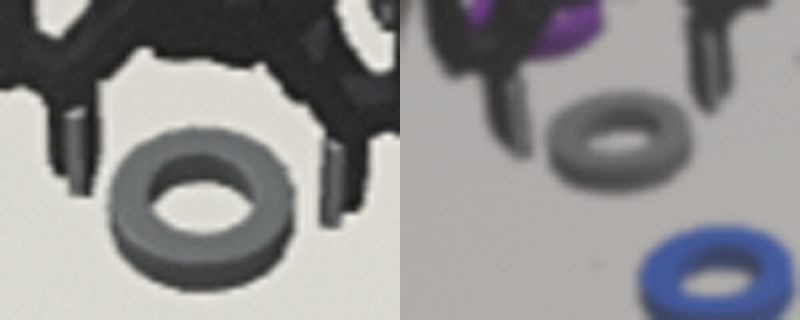

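The tips are now level with the collar's mid-height, at about (335,354) against the collar's (334,354), one on each side. Closing.

Call:
send_rows(
  rows=[
    [[0,0,0.1,0],[0,0,0,0],[0,0,0,0],[0,0,0,0],[0,0,0,0],[0,0,0,0]],
  ],
  grip=1,
  squeeze=60,
)

```text
t: 9.33
tool_pos: [0.4487, 0.3681, -0.0316]
eef_rot: [179.9, -0.0, 113.8]
ft_force: [0.3, -0.7, 5.3]
gripper_width: 0.654
finger_force: 64.0
```

Call:
send_rows(
  rows=[
    [[0,0,-1,0],[0,0,-2,0],[0,0,-3,0],[0,0,-3.5,0],[0,0,-3.5,0],[0,0,-3,0],[0,0,-1,0],[0,0,0,0]],
  ],
)

```text
t: 10.0
tool_pos: [0.4501, 0.3691, 0.1417]
eef_rot: [179.6, -0.1, 113.8]
ft_force: [-0.0, 0.2, -0.6]
gripper_width: 0.651
finger_force: 63.7
```

Run:
```python
from h import *
w=bot.read_camera('wrist'); save(w,'w3.png'); s=bot.sense(); print(s['tool_pos'],s['gripper_width'],s['ft_force'],s['finger_force'])
p=bot.read_camera('scene'); q=bot.read_camera('side')
P=s['tool_pos']+[0,0,.032+.007]
for c in (p,q,w): print(proj(c,P))
im=np.hstack([w['color'][::2,::2],p['color'][240:480,150:470]]);cv2.imwrite('pics/chk4.png',im[:,:,::-1])
```

```text
[0.44860254 0.36802229 0.13885747] 0.6545110081602536 [-0.59455051  0.15067627 -1.03034656] 63.6676633580646
[334.67710749 273.4456846 ]
[253.06481275 176.11143179]
[325.41613584 317.28710974]
```

View pics/chk4.png

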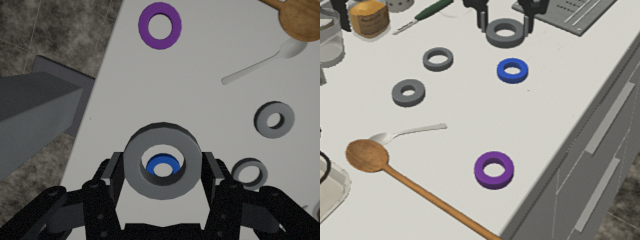

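The collar is held. Now I carry it to a point about 24 mm short of the cone, so the nose should show through the bore.

Call:
send_rows(
  rows=[
    [[-2,-0.25,0,0],[-3.6,-0.45,0,0],[-4,-0.5,0,0],[-4,-0.5,0,0],[-4,-0.5,0,0],[-4,-0.5,0,0],[-4,-0.5,0,0],[-4,-0.5,0,0]],
  ],
)

```text
t: 10.82
tool_pos: [0.5313, 0.0796, 0.1343]
eef_rot: [-179.7, -0.1, 113.8]
ft_force: [0.1, 0.6, -0.9]
gripper_width: 0.657
finger_force: 63.7
```

Call:
send_rows(
  rows=[
    [[-3.4,-0.5,0,0],[-2.2,-0.3,0,0],[-1,-0.15,0,0],[0,0,0,0],[0,0,0,0],[0,0,0,0]],
  ],
)

```text
t: 11.32
tool_pos: [0.5501, 0.0187, 0.1362]
eef_rot: [-179.9, -0.1, 113.8]
ft_force: [-0.5, -0.1, 0.6]
gripper_width: 0.656
finger_force: 63.7
```

Run:
```python
from h import *
w=bot.read_camera('wrist'); save(w,'w4.png'); s=bot.sense(); print(s['tool_pos'],s['gripper_width'],s['t'])
print(proj(w,(.561,-.004,.1295)),proj(w,s['tool_pos']+[0,0,.046]))
c=w['color'][220:420,200:460]; cv2.imwrite('pics/w4c.png',cv2.resize(c,(780,600),interpolation=cv2.INTER_CUBIC)[:,:,::-1])
```

```text
[0.55042026 0.01888339 0.13659945] 0.6532011008273848 11.3667
[329.82625603 320.87152439] [330.42342966 329.59463345]
```

View pics/w4c.png

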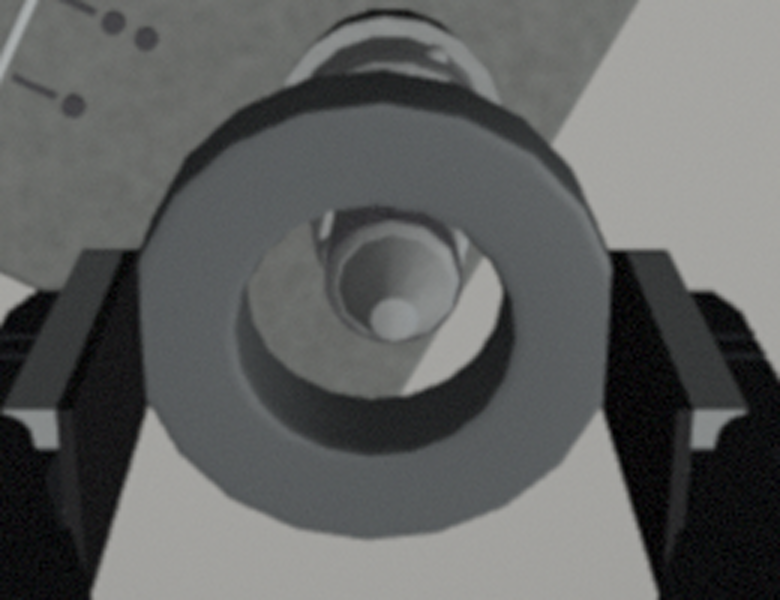

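The nose tip shows through the bore at px (331.7,326). The collar's top-rim centre is at about (325.2,328.5). Next I work out the correction.

Run:
```python
from h import *
w=bot.read_camera('wrist'); s=bot.sense()
tip=ray(w,(331.7,326),.1295); print('tip',tip)
for zt in (s['tool_pos'][2]+.044,s['tool_pos'][2]+.047,s['tool_pos'][2]+.05):
    c=ray(w,(325.2,328.3),zt); d=np.linalg.norm(ray(w,(200+140/3,327),zt)-ray(w,(200+612/3,327),zt)); b=np.linalg.norm(ray(w,(200+237/3,330),zt)-ray(w,(200+513/3,330),zt))
    D=(tip-c)[:2]; a=np.radians(113.75); print(zt,c.round(4),'outer',d.round(4),'bore',b.round(4),'world d',D.round(4),'tool dx,dy',D@[np.cos(a),np.sin(a)],D@[np.sin(a),-np.cos(a)])
```

```text
tip [ 0.56340951 -0.00622119  0.1295    ]
0.1808920057019598 [0.5492 0.0177 0.1809] outer 0.0576 bore 0.0338 world d [ 0.0142 -0.024 ] tool dx,dy -0.027660748364247416 0.0033730165914146004
0.1838920057019598 [0.5485 0.0193 0.1839] outer 0.0563 bore 0.033 world d [ 0.0149 -0.0255] tool dx,dy -0.029352069002222172 0.0033791669088315346
0.1868920057019598 [0.5478 0.0208 0.1869] outer 0.0551 bore 0.0323 world d [ 0.0156 -0.0271] tool dx,dy -0.03104338964019687 0.003385317226248372
```

Call:
send_rows(
  rows=[
    [[-1.4,0.17,0,0],[-1.0,0.12,0,0],[-0.45,0.05,0,0],[0,0,0,0],[0,0,1,0],[0,0,1.5,0],[0,0,0.5,0],[0,0,0,0]],
  ],
)

```text
t: 12.08
tool_pos: [0.5637, -0.007, 0.1049]
eef_rot: [-179.8, -0.1, 113.8]
ft_force: [-0.8, -0.1, -0.1]
gripper_width: 0.654
finger_force: 63.6
```

Call:
send_rows(
  rows=[
    [[0,0,0.4,0],[0,0,0.4,0],[0,0,0.4,0],[0,0,0.4,0],[0,0,0,0],[0,0,0,0]],
  ],
)

```text
t: 12.58
tool_pos: [0.5657, -0.0072, 0.0912]
eef_rot: [-180.0, -0.0, 113.8]
ft_force: [-0.3, -0.3, -0.0]
gripper_width: 0.65
finger_force: 63.7
```

Run:
```python
from h import *
w=bot.read_camera('wrist'); s=bot.sense(); print(s['tool_pos'],s['ft_force'],s['wrist_torque'],s['gripper_width'])
g=cv2.cvtColor(w['color'],cv2.COLOR_RGB2GRAY)[285:345:3,270:384:3]
for r in g: print(' '.join('%3d'%v for v in r))
```

```text
[ 0.5659337  -0.0072259   0.09150456] [ 0.46913344  0.48775482 -0.32161908] [ 0.03633318  0.03390186 -0.03786796] 0.6560819676308117
 96  96  98  95  98  98  97  98  98  97  98  97  97  98  98  99  96  99  99  96  96  99  99  95  99  98  98  99  98  98  99  96  98 100 100 101 102 101
 98  96  97  98  99  96  98  98  99  98  99  96  98  98  98  95  97  97  98  99  99  97  95  95  97  96  98  96  98  96  98  97  99 100  97 101 101 102
 95  98  96  97  97  97  98  99  99  95  97 101  93  76  75  79  82  89 100 108 113 122 126 129 116  94  94  97  96  97  98  97  97 100  97  99 102 101
 96  97  96  98  97  99  98  99 100 100  95  72  70  72  74  77  79  91 103 108 119 126 132 134 139 140 120  93  95  95  97  95  98  98  99 102 102  98
 97  98  98  97  98  98  98  99  97  85  81  68  71  73  71  74  79  93 100 111 125 127 130 137 139 141 149 136  86  91  96  97  96  98  99  99  99 101
 97  96  97  98  97  99 100  99  79  92  70  64  70  72  75  75  78  93 103 116 124 128 135 139 140 144 146 123 111  85  91  96  96  96  97  98  99  99
 95  96  97  97  98 101 103 111  84  91  69  66  70  69
[... 1372 characters left out ...]
 115 113 112 114 108 107 111 113 122 172 171 172 172 171 172 173 134  31  34  82  93  93  98
 99  99 108  84  70  65 101 110 109 108 113 111 111 113 115 116 113 113 114 114 112 115 115 164 171 171 171 171 172 172 165  39  32  36  81  93  98  98
 96  96 105  90  70  68  71 108 110 111 109 112 111 108 112 113 113 114 120 117 118 118 133 172 171 171 171 171 171 173  95  36  36  36  85  96  95  96
 97 100 103  97  71  68  64  69 108 110 112 112 110 112 113 111 112 112 112 114 117 121 169 171 171 172 171 172 172 119  34  33  33  48  87  95  99  96
 97  95 100 108  75  69  64  58  65 107 111 112 114 112 114 112 111 115 112 110 116 149 170 172 172 171 171 169  90  34  35  36  36  61  91  96  99  97
```

```bash
cat > m.py <<'E'
from h import *
w=bot.read_camera('wrist'); s=bot.sense(); print(s['tool_pos'],s['ft_force'])
g=cv2.cvtColor(w['color'],cv2.COLOR_RGB2GRAY)
# bore rim at collar top: first departure from ring-top grey moving outward->inward is noisy; take ring-top mask and its inner hole
m=((g>90)&(g<106)).astype(np.uint8)[230:440,230:430]; m=cv2.medianBlur(m,5)
n,l,st,ce=cv2.connectedComponentsWithStats(m); k=1+np.argmax(st[1:,4]); print(st[k],ce[k]+[230,230])
cs,h=cv2.findContours((l==k).astype(np.uint8),cv2.RETR_CCOMP,cv2.CHAIN_APPROX_NONE)
zt=s['tool_pos'][2]+.046; best=None
for c,hh in zip(cs,h[0]):
    if len(c)<60: continue
    c=cv2.convexHull(c)[:,0]+[230,230]; G=(np.array([ray(w,u,zt)[:2] for u in c])*1e3).astype(np.float32); e=cv2.fitEllipse(G); print('hole' if hh[3]>=0 else 'outer',cv2.fitEllipse(c.astype(np.float32))[0],'mm',np.round(e[0],1),np.round(e[1],1))
E
python3 m.py
python3 - <<'E'
from h import *
w=bot.read_camera('wrist'); print('tip',ray(w,(323,313.5),.1295))
E
```

```text
[ 0.56612214 -0.0072491   0.09172007] [-0.01779533  0.44985516  0.22707905]
[   18    25   155   144 11235] [323.52131731 325.28562528]
outer (324.5310363769531, 327.0496520996094) mm [564.5  -8.5] [56.9 58.3]
hole (325.2145080566406, 330.326416015625) mm [564.8  -8.7] [34.9 36. ]
tip [ 0.56299308 -0.00629793  0.1295    ]
```

Call:
send_rows(
  rows=[
    [[0.25,-0.06,0,0],[0,0,0,0],[0,0,0.4,0],[0,0,0.4,0],[0,0,0.4,0],[0,0,0.3,0],[0,0,0,0],[0,0,0,0]],
  ],
)

```text
t: 13.4
tool_pos: [0.564, -0.0052, 0.0759]
eef_rot: [-179.9, -0.0, 113.8]
ft_force: [-0.7, 0.4, 0.4]
gripper_width: 0.659
finger_force: 63.7
```

```bash
python3 m.py
python3 - <<'E'
from h import *
w=bot.read_camera('wrist'); g=cv2.cvtColor(w['color'],cv2.COLOR_RGB2GRAY)[260:375:4,270:384:4]
for r in g: print(' '.join('%3d'%v for v in r))
E
```

```text
[ 0.56421637 -0.00521163  0.07622553] [-0.26549241 -0.13689754 -0.02987084]
[   18    25   155   144 11111] [323.31545315 325.73404734]
outer (323.74993896484375, 327.2901916503906) mm [562.3  -6.6] [56.9 58.1]
hole (324.6371765136719, 330.3477783203125) mm [562.6  -6.7] [34.8 36.1]
113  88  39  41  40  42  66  96  97  98 101 101 100 101 103 100 102 104 103 103 106 102  65  55  52  52  62 117 114
 78  39  37  43  76  96  98  99  99 100 100 100 100 100 100 102 100 101 102 102 104 103 107 106  65  57  56  68 119
 39  39  87  96  99  98 100  99 100  99  99 100 101  99 102 100 102  99 102 102 102 102 104 105 110 104  66  58  71
 42  93  96  98 100  99  98 100 100  99 100 101 101 101 101 101 100 100 102  99  99 101 104 103 102 105 111 100  60
 93  97  98  98  99 101  97 100  98 101 100 103  99  98  99 101  97 101 102 100 101 100 103 103 104 104 104 112  99
 98  98  99  99  99  99 100 100  99  99 101 100 101 100 102 101  99  99  99 101  99 101 101 101 100 102 104 103 117
 96  97  98  98 100  99  99 101  98  99  98 100  98 100 100  99 100  99 100  98 100  99  99 101 101 103 103 104 103
 99 
[... 1847 characters left out ...]
  97
 99  98 100 107  81  63  60  57  53  49  42  43  64  96  88  70  57  32  37  40  40  38  40  40  88  96  97  98  98
 97  98 100  98 112  77  61  57  53  48  44  39  41  38  38  40  34  39  37  39  37  38  39  83  95  96  97  97  98
 98  99  97 100 100 109  74  57  51  48  47  43  43  40  38  35  40  38  38  34  41  45  84  94  95  97  97  99  98
 97  97  97  97  99 100 108  90  62  52  43  44  37  42  38  38  40  40  40  43  56  93  97  97  97  98  96  97  99
 96  97  98  97  97  98  98 101 105  86  56  50  46  41  40  43  39  41  66  92  95  97  96  98  97  97  97  98  97
 95  96  95  98  98  97  98  97  99  99 101 101  96  90  96  96  96  94  97  96  98  97  96  97  98  98 100 100  99
```

The collar is centred within 1 mm of the cone and nothing touches. Lowering on slowly.

Call:
send_rows(
  rows=[
    [[0,0,0.4,0],[0,0,0.3,0],[0,0,0.2,0],[0,0,0,0],[0,0,0,0]],
  ],
)

```text
t: 13.92
tool_pos: [0.5641, -0.0052, 0.0671]
eef_rot: [-180.0, -0.0, 113.8]
ft_force: [0.7, -0.9, -1.1]
gripper_width: 0.657
finger_force: 63.6
```

Call:
send_rows(
  rows=[
    [[0,0,0.2,0],[0,0,0.2,0],[0,0,0,0],[0,0,0,0]],
  ],
)

```text
t: 14.25
tool_pos: [0.5642, -0.0052, 0.0633]
eef_rot: [-180.0, -0.0, 113.8]
ft_force: [0.2, 0.2, -1.0]
gripper_width: 0.651
finger_force: 63.6
```

Call:
send_rows(
  rows=[
    [[0,0,0.2,0],[0,0,0.1,0],[0,0,0,0],[0,0,0,0]],
  ],
)

```text
t: 14.58
tool_pos: [0.5642, -0.0052, 0.0603]
eef_rot: [-180.0, -0.0, 113.8]
ft_force: [-0.3, -0.6, -0.2]
gripper_width: 0.655
finger_force: 63.7
```

Call:
send_rows(
  rows=[
    [[0,0,0.2,0],[0,0,0.2,0],[0,0,0.1,0],[0,0,0,0],[0,0,0,0]],
  ],
)

```text
t: 15.0
tool_pos: [0.5642, -0.0052, 0.0553]
eef_rot: [-180.0, -0.0, 113.8]
ft_force: [-0.3, 0.0, -0.9]
gripper_width: 0.652
finger_force: 63.7
```

Call:
send_rows(
  rows=[
    [[0,0,0.1,0],[0,0,0.1,0],[0,0,0.1,0],[0,0,0,0]],
  ],
)

```text
t: 15.33
tool_pos: [0.5643, -0.0052, 0.0524]
eef_rot: [-180.0, -0.0, 113.8]
ft_force: [0.0, -0.3, -0.0]
gripper_width: 0.657
finger_force: 63.7
```

Call:
send_rows(
  rows=[
    [[0,0,0.1,0],[0,0,0.1,0],[0,0,0,0]],
  ],
)

```text
t: 15.58
tool_pos: [0.5645, -0.0052, 0.0511]
eef_rot: [180.0, 0.0, 113.8]
ft_force: [-2.4, 1.1, 5.0]
gripper_width: 0.653
finger_force: 64.3
```

It catches the balls at about 83.5 mm, exactly as step 3 predicts. Pressing on.

Call:
send_rows(
  rows=[
    [[0,0,0.1,0],[0,0,0.1,0],[0,0,0,0]],
  ],
)

```text
t: 15.83
tool_pos: [0.5648, -0.0051, 0.0496]
eef_rot: [180.0, 0.0, 113.8]
ft_force: [-2.2, 0.1, 4.7]
gripper_width: 0.654
finger_force: 64.3
```

Call:
send_rows(
  rows=[
    [[0,0,0.1,0],[0,0,0.1,0],[0,0,0,0]],
  ],
)

```text
t: 16.08
tool_pos: [0.5647, -0.0052, 0.0473]
eef_rot: [180.0, 0.0, 113.8]
ft_force: [-1.6, 0.2, 4.6]
gripper_width: 0.657
finger_force: 64.2
```

Call:
send_rows(
  rows=[
    [[0,0,0.1,0],[0,0,0.1,0],[0,0,0,0]],
  ],
)

```text
t: 16.33
tool_pos: [0.5647, -0.0052, 0.0451]
eef_rot: [180.0, 0.0, 113.8]
ft_force: [-1.9, -0.2, 5.6]
gripper_width: 0.653
finger_force: 64.2
```

Call:
send_rows(
  rows=[
    [[0,0,0.1,0],[0,0,0,0],[0,0,0,0]],
  ],
)

```text
t: 16.58
tool_pos: [0.5646, -0.0052, 0.044]
eef_rot: [180.0, 0.0, 113.8]
ft_force: [-1.8, -0.0, 4.9]
gripper_width: 0.657
finger_force: 64.3
```

Call:
send_rows(
  rows=[
    [[0,0,0.1,0],[0,0,0,0],[0,0,0,0]],
  ],
)

```text
t: 16.83
tool_pos: [0.5647, -0.0052, 0.0435]
eef_rot: [180.0, 0.0, 113.8]
ft_force: [-3.4, 0.6, 8.2]
gripper_width: 0.654
finger_force: 64.7
```

Call:
send_rows(
  rows=[
    [[0,0,0.1,0],[0,0,0,0],[0,0,0,0]],
  ],
)

```text
t: 17.08
tool_pos: [0.5647, -0.0052, 0.043]
eef_rot: [180.0, 0.0, 113.8]
ft_force: [-4.5, -0.0, 11.7]
gripper_width: 0.656
finger_force: 65.1
```

Call:
send_rows(
  rows=[
    [[0,0,0.1,0],[0,0,0,0],[0,0,0,0]],
  ],
)

```text
t: 17.33
tool_pos: [0.5648, -0.0052, 0.0426]
eef_rot: [180.0, 0.0, 113.8]
ft_force: [-6.2, 0.2, 15.0]
gripper_width: 0.653
finger_force: 65.4
```

Call:
send_rows(
  rows=[
    [[0,0,0.1,0],[0,0,0,0],[0,0,0,0]],
  ],
)

```text
t: 17.58
tool_pos: [0.5648, -0.0052, 0.0421]
eef_rot: [180.0, 0.0, 113.8]
ft_force: [-6.8, 0.8, 18.1]
gripper_width: 0.656
finger_force: 65.8
```

It's seated: force rises at the foot's spring rate with the underside at about 76 mm. Letting go.

Call:
send_rows(
  rows=[
    [[0,0,0,0],[0,0,0,0],[0,0,0,0],[0,0,0,0],[0,0,0,0],[0,0,0,0]],
  ],
  grip=0,
)

```text
t: 18.08
tool_pos: [0.564, -0.0052, 0.0389]
eef_rot: [-180.0, -0.0, 113.8]
ft_force: [0.5, 0.3, -0.1]
gripper_width: 1.0
finger_force: 0.0
```

Call:
send_rows(
  rows=[
    [[0,0,-0.5,0],[0,0,-1,0],[0,0,-2,0],[0,0,-3,0],[0,0,-3.5,0],[0,0,-3.5,0],[0,0,-1.5,0],[0,0,0,0]],
  ],
)

```text
t: 18.75
tool_pos: [0.5685, -0.0054, 0.1967]
eef_rot: [179.4, 0.3, 113.8]
ft_force: [-0.0, 0.4, 0.6]
gripper_width: 1.001
finger_force: 0.0
```

Call:
send_rows(
  rows=[
    [[0,-3,0,0],[0,-4,0,0],[0,-3.5,0,0],[0,-1.2,0,0],[0,0,0,-0.12],[0,0,0,-0.12],[0,0,0,-0.12],[0,0,0,-0.12]],
  ],
)

```text
t: 19.42
tool_pos: [0.4569, -0.0523, 0.189]
eef_rot: [-180.0, -0.0, 141.6]
ft_force: [0.5, 1.3, -1.5]
gripper_width: 0.999
finger_force: 0.0
```

Call:
send_rows(
  rows=[
    [[0,0,0,-0.12],[0,0,0,-0.12],[0,0,0,-0.12],[0,0,0,-0.12],[0,0,0,-0.12],[0,0,0,0],[0,0,0,0],[0,0,0,0]],
  ],
  grip=0.5,
)

```text
t: 20.08
tool_pos: [0.4572, -0.0523, 0.1891]
eef_rot: [180.0, -0.0, 175.5]
ft_force: [0.3, 0.5, 0.7]
gripper_width: 0.499
finger_force: 0.0
```

```bash
cat > g.py <<'E'
from h import *
w=bot.read_camera('wrist'); save(w,'wg_%d.png'%w['shot']); s=bot.sense(); print(s['tool_pos'],s['eef_rot'],s['t'],s['gripper_width'])
# rectify plate plane z=.012: x .40-.66, y -.14..+.14 at 0.5 mm
X0,Y0,S=.40,-.14,.0005
def rect(z,wd=520,hh=560):
    pts=np.float32([(0,0),(wd,0),(wd,hh),(0,hh)]); src=np.float32([proj(w,(X0+a*S,Y0+b*S,z)) for a,b in pts])
    return cv2.warpPerspective(w['color'],cv2.getPerspectiveTransform(src,pts),(wd,hh))
R=rect(.012); cv2.imwrite('pics/rect_%d.png'%w['shot'],R[:,:,::-1]); g=cv2.cvtColor(R,cv2.COLOR_RGB2GRAY)
L=cv2.createLineSegmentDetector().detect(g)[0][:,0]
for a in sorted(L,key=lambda a:-np.hypot(a[2]-a[0],a[3]-a[1]))[:12]:
    n=np.hypot(a[2]-a[0],a[3]-a[1])*S; d=np.degrees(np.arctan2(a[3]-a[1],a[2]-a[0]))
    print('line %.0fmm dir %.1f  (%.4f,%.4f)-(%.4f,%.4f)'%(n*1e3,d,X0+a[0]*S,Y0+a[1]*S,X0+a[2]*S,Y0+a[3]*S))
for r in bot.masks_of(w,'pointer')[:2]: print('ptr',r['p'],r['xy'],ray(w,r['xy'],.054),ray(w,r['xy'],.045),r['mask'].sum())
for r in bot.masks_of(w,'cone_tip')[:2]: print('cone',r['p'],r['xy'])
E
python3 g.py
```

```text
[ 0.45721395 -0.05231963  0.18926489] [ 1.79996500e+02 -1.93642553e-02  1.75521541e+02] 20.1333 0.4999213284557892
line 184mm dir 86.2  (0.4243,-0.0891)-(0.4363,0.0941)
line 182mm dir -93.8  (0.4330,0.0934)-(0.4211,-0.0885)
line 175mm dir 176.3  (0.6109,0.0846)-(0.4360,0.0958)
line 174mm dir -3.8  (0.4239,-0.0924)-(0.5978,-0.1038)
line 147mm dir -93.7  (0.4614,0.0860)-(0.4519,-0.0609)
line 147mm dir 86.2  (0.4685,-0.0617)-(0.4783,0.0847)
line 145mm dir 86.3  (0.4494,-0.0585)-(0.4588,0.0859)
line 144mm dir -93.7  (0.4808,0.0841)-(0.4715,-0.0597)
line 68mm dir 162.2  (0.6591,-0.1394)-(0.5944,-0.1187)
line 67mm dir 86.3  (0.6001,-0.1017)-(0.6043,-0.0352)
line 56mm dir -165.3  (0.6097,0.0135)-(0.5556,-0.0007)
line 48mm dir 175.4  (0.5942,-0.1191)-(0.5465,-0.1152)
ptr 0.9 [309.5, 211.3] [ 0.45428647 -0.06468245  0.054     ] [ 0.45643101 -0.06518325  0.045     ] 729
cone 0.56 [374.8, 310.3]
```

The gauge's yaw is -3.75°, and the plate edges, slots and cone agree within 2 mm. I'll check the stud marks in the rectified picture.

```bash
cat > st.py <<'E'
exec(open('g.py').read().split("L=cv2")[0])
a=np.radians(-3.75); nx=np.array([np.cos(a),np.sin(a)]); ny=np.array([-np.sin(a),np.cos(a)])
bg=cv2.medianBlur(g,41); m=((bg.astype(int)-g)>18).astype(np.uint8); n,l,st,ce=cv2.connectedComponentsWithStats(m)
for k in range(1,n):
    P=np.array([X0,Y0])+ce[k]*S; lx,ly=P@nx-.5125,P@ny-.030
    if 20<st[k,4]<200 and -.035<lx<.04 and abs(ly)<.08: print('blob lx %.1f ly %.1f area %d w%d h%d'%(lx*1e3,ly*1e3,st[k,4],st[k,2],st[k,3]))
# pointer top: dark blob, rectified at z=.054
q=cv2.cvtColor(rect(.054),cv2.COLOR_RGB2GRAY); 
r=bot.masks_of(w,'pointer')[0]; c=np.argwhere(r['mask'])[:,::-1]
T=np.array([ray(w,u,.054)[:2] for u in c]); print('ptr ly (z54) range',np.round((np.percentile(T@ny,[1,50,99])-.030)*1e3,1),'lx',np.round((np.percentile(T@nx,[1,50,99])-.5125)*1e3,1),r['p'])
E
python3 st.py
```

```text
[ 0.45728504 -0.05235174  0.18943493] [ 1.79997657e+02 -2.35735066e-03  1.75594000e+02] 20.2833 0.49807520669962835
blob lx -20.4 ly -39.6 area 118 w13 h12
blob lx -31.0 ly -39.5 area 70 w22 h5
blob lx -11.4 ly -14.5 area 112 w12 h12
blob lx -20.5 ly -14.5 area 110 w13 h10
blob lx -31.4 ly -14.5 area 75 w23 h5
blob lx -2.2 ly 10.6 area 117 w13 h12
blob lx -20.4 ly 10.5 area 111 w12 h12
blob lx -11.4 ly 10.6 area 111 w12 h12
blob lx -31.3 ly 10.6 area 82 w23 h5
blob lx 6.9 ly 35.7 area 118 w13 h13
blob lx -2.3 ly 35.7 area 110 w12 h12
blob lx -20.3 ly 35.8 area 116 w13 h13
blob lx -11.3 ly 35.7 area 115 w13 h12
blob lx -31.5 ly 35.7 area 85 w22 h5
ptr ly (z54) range [-72.1 -64.9 -56.7] lx [-69.9 -55.7 -37.2] 0.61
```

Call:
send_rows(
  rows=[
    [[-0.2,-0.6,3,-0.013],[-0.2,-0.6,4,0],[0,0,4,0],[0,0,3,0],[0,0,1.5,0],[0,0,0.5,0],[0,0,0,0]],
  ],
)

```text
t: 20.92
tool_pos: [0.459, -0.0643, 0.028]
eef_rot: [180.0, -0.2, 176.4]
ft_force: [0.3, -0.0, 0.1]
gripper_width: 0.503
finger_force: 0.0
```

The three-stud mark is at ly +10.6 mm and the pointer at ly ≈ -64.7 mm. Lowering to grip it.

Call:
send_rows(
  rows=[
    [[0,0,0.8,0],[0,0,0.8,0],[0,0,0.6,0],[0,0,0.3,0],[0,0,0,0]],
  ],
)

```text
t: 21.33
tool_pos: [0.4601, -0.0645, 0.004]
eef_rot: [180.0, -0.0, 176.4]
ft_force: [0.6, -0.5, 0.7]
gripper_width: 0.498
finger_force: 0.0
```

Call:
send_rows(
  rows=[
    [[0,0,0,0],[0,0,0,0],[0,0,0,0],[0,0,0,0],[0,0,0,0],[0,0,0,0]],
  ],
  grip=1,
  squeeze=25,
)

```text
t: 21.83
tool_pos: [0.4609, -0.0647, 0.005]
eef_rot: [-180.0, 0.0, 176.4]
ft_force: [-1.4, -0.3, 3.8]
gripper_width: 0.132
finger_force: 28.9
```

Call:
send_rows(
  rows=[
    [[0,0.5,-0.1,0],[0,1,0,0],[0,1.3,0,0],[0,1.5,0,0],[0,1.5,0,0],[0,1.0,0,0],[0,0.5,0,0],[0,0.2,0,0]],
  ],
)

```text
t: 22.5
tool_pos: [0.4658, 0.0113, 0.0051]
eef_rot: [-180.0, 0.1, 176.5]
ft_force: [5.0, -2.8, -8.2]
gripper_width: 0.132
finger_force: 27.4
```

Call:
send_rows(
  rows=[
    [[0,0,0,0],[0,0,0,0],[0,0,0,0]],
  ],
)

```text
t: 22.75
tool_pos: [0.4659, 0.0114, 0.0051]
eef_rot: [179.9, 0.1, 176.4]
ft_force: [5.2, 0.6, -8.6]
gripper_width: 0.13
finger_force: 27.4
```

Run:
```python
from h import *
s=bot.sense();print(s['tool_pos'],s['ft_force'],s['gripper_width'],s['t'])
d=s['tool_pos']-np.array([.4609,-.0647,.005]); print('along',d@[.0654,.998,0])
```

```text
[0.465872   0.01144226 0.00508709] [ 5.15905541  0.6477666  -8.58892644] 0.1301651606509545 22.75
along 0.0763151438661557
```

Call:
send_rows(
  rows=[
    [[0,0,0,0],[0,0,0,0],[0,0,0,0],[0,0,0,0]],
  ],
  grip=0.5,
)

```text
t: 23.08
tool_pos: [0.4649, 0.0104, 0.0056]
eef_rot: [180.0, -0.0, 176.4]
ft_force: [-0.6, 0.0, 0.4]
gripper_width: 0.499
finger_force: 0.0
```

Call:
send_rows(
  rows=[
    [[0,0,-1,0],[0,0,-3,0],[0,-1,-4,0],[0,-2,-4,0],[0,-2,-4,0],[0,-1,-2.4,0],[0,0,0,0],[0,0,0,0]],
  ],
)

```text
t: 23.75
tool_pos: [0.4632, -0.0477, 0.1871]
eef_rot: [-180.0, 0.3, 176.3]
ft_force: [0.0, -0.1, -0.6]
gripper_width: 0.502
finger_force: 0.0
```

```bash
python3 st.py
python3 - <<'E'
from h import *
for n in('scene','side'):
    p=bot.read_camera(n)
    for r in bot.masks_of(p,'collar_a_mid')[:5]+bot.masks_of(p,'pointer')[:1]: print(n,round(r['p'],2),np.round(r['xy']),ray(p,r['xy'],.007).round(3),ray(p,r['xy'],.083).round(3),ray(p,r['xy'],.04).round(3))
    print('expect collar',proj(p,(.563,-.0063,.083)),'3rd ptr',proj(p,(.465,.0096,.04)))
    cv2.imwrite('pics/fin_%s.png'%n,p['color'][:,:,::-1])
E
```

```text
[ 0.46164881 -0.04705084  0.18492409] [1.79992850e+02 8.77458026e-02 1.76353318e+02] 23.8 0.5036070438007663
blob lx -21.2 ly -39.4 area 111 w13 h11
blob lx -32.2 ly -39.4 area 69 w21 h4
blob lx -12.3 ly -14.4 area 96 w12 h10
blob lx -21.2 ly -14.4 area 104 w12 h11
blob lx -32.2 ly -14.3 area 73 w21 h4
blob lx -3.1 ly 10.7 area 117 w13 h12
blob lx -12.3 ly 10.7 area 108 w12 h11
blob lx -21.2 ly 10.7 area 104 w12 h11
blob lx -3.3 ly 35.6 area 112 w12 h12
blob lx 5.8 ly 35.7 area 118 w13 h12
blob lx -12.2 ly 35.7 area 106 w12 h12
blob lx -21.2 ly 35.7 area 109 w13 h11
blob lx -32.1 ly 35.7 area 86 w22 h6
scene 0.8 [268. 296.] [0.642 0.311 0.007] [0.578 0.379 0.083] [0.614 0.34  0.04 ]
scene 0.53 [415. 242.] [ 0.482 -0.026  0.007] [0.439 0.085 0.083] [0.463 0.022 0.04 ]
expect collar [381.5706704  206.88830641] 3rd ptr [416.83181938 238.75595502]
side 0.6 [334. 245.] [0.641 0.326 0.007] [0.636 0.21  0.083] [0.639 0.276 0.04 ]
side 0.62 [247. 324.] [0.459 0.045 0.007] [ 0.476 -0.036  0.083] [0.466 0.01  0.04 ]
expect collar [297.4255008  311.72901868] 3rd ptr [246.28828119 324.08314068]Traceback (most recent call last):
  File "st.py", line 9, in <module>
    r=bot.masks_of(w,'pointer')[0]; c=np.argwhere(r['mask'])[:,::-1]
      ~~~~~~~~~~~~~~~~~~~~~~~~~^^^
IndexError: list index out of range
```

Run:
```python
exec(open('st.py').read().split("# pointer top")[0])
g0=cv2.cvtColor(w['color'],cv2.COLOR_RGB2GRAY); P=.4634*nx+.0405*ny; u=proj(w,(*P,.05)).astype(int); print('exp',u)
for th in(25,40,55):
    m=(g0<th).astype(np.uint8); m[:u[1]-45]=0;m[u[1]+45:]=0;m[:,:u[0]-45]=0;m[:,u[0]+45:]=0
    n,l,st,ce=cv2.connectedComponentsWithStats(m)
    if n<2: continue
    k=1+np.argmax(st[1:,4]); c=np.argwhere(l==k)[:,::-1]; print(th,st[k])
    for z in (.054,.03):
        T=np.array([ray(w,v,z)[:2] for v in c]); print(' z',z,'ly',np.round((np.percentile(T@ny,[1,50,99])-.030)*1e3,1),'lx',np.round((np.percentile(T@nx,[1,99])-.5125)*1e3,1))
for i in range(u[1]-40,u[1]+40,4): print(' '.join('%3d'%v for v in g0[i,u[0]-40:u[0]+40:3]))
```

```text
[ 0.46098639 -0.04652836  0.18303905] [ 1.79989329e+02 -1.08533975e-01  1.76436951e+02] 24.2 0.5016322004352948
blob lx -20.5 ly -39.6 area 122 w13 h12
blob lx -31.4 ly -39.6 area 76 w23 h5
blob lx -20.5 ly -14.5 area 111 w13 h12
blob lx -11.4 ly -14.4 area 101 w13 h10
blob lx -31.7 ly -14.6 area 76 w21 h5
blob lx -2.2 ly 10.6 area 121 w13 h13
blob lx -20.4 ly 10.5 area 112 w12 h12
blob lx -11.4 ly 10.7 area 112 w12 h11
blob lx 6.8 ly 35.7 area 125 w13 h13
blob lx -2.2 ly 35.7 area 116 w13 h12
blob lx -20.3 ly 35.7 area 118 w13 h12
blob lx -11.4 ly 35.7 area 116 w13 h12
blob lx -31.4 ly 35.7 area 86 w23 h6
exp [399 215]
25 [384 191  24  40 683]
 z 0.054 ly [-2.2  7.  15.4] lx [-69.2 -38.9]
 z 0.03 ly [ 1.3 11.2 20.3] lx [-64.7 -32. ]
40 [383 191  26  41 815]
 z 0.054 ly [-2.5  7.6 15.7] lx [-69.2 -38.2]
 z 0.03 ly [ 1.  11.9 20.6] lx [-64.7 -31.3]
55 [383 190  26  42 862]
 z 0.054 ly [-2.9  7.6 16.1] lx [-69.2 -38.1]
 z 0.03 ly [ 0.6 11.9 21. ] lx [-64.7 -31.2]
 98  96 101 101 100 102 102  99 101  97  97  98  99  95  95  98 101 103 100  99  99  94 100  95  96  98  96
 99  98  98  99 
[... 1335 characters left out ...]
  26  24  54  98  99  97  71 103 100 103 102  97 103
100  81 100 101 100 101 101 102 103 103  88  81  36  34  36  43  94 101 102  99  75 102 101 104 100 101 101
 72  64  93 100  99  98 100  97 101  97  62  69 100 101 100 103 103 102 101  80  65  95 104 100 103 102  98
 79  69  93 103  97 100  99 101  98  97  68  69  99  99 100 100 104 100 102  78  68  86 102 101 100  99 101
 96  90 100 101 103 100 101  99  99  99  88  97  96  99  99  97 102 101 102 100  92 103 101  99 102 100 105
 69  65  93  96  97  98  99  97 100  89  65  68 101 100 103 105 104  98 101  65  68  94 100 102 104 100 100
103 100  99  98 100 101 102 101 100 102  94  97 100 100 105 102 102  99 101  98  95 102  99 100  99 103 105
```

The height parallax is limiting this. I'll place the camera square over the mark, where it vanishes.

Call:
send_rows(
  rows=[
    [[0,1.5,0,0],[0,2,0,0],[0,1.8,0,0],[0,0.5,0,0],[0,0,0,0],[0,0,0,0],[0,0,0,0]],
  ],
)

```text
t: 24.78
tool_pos: [0.4651, 0.0104, 0.1839]
eef_rot: [-180.0, -0.0, 176.4]
ft_force: [0.0, 0.8, -0.0]
gripper_width: 0.497
finger_force: 0.0
```

Run:
```python
exec(open('st.py').read().split("# pointer top")[0])
g0=cv2.cvtColor(w['color'],cv2.COLOR_RGB2GRAY)
for ly in(0,.0105,.021):
  for z in(.012,.054): print(ly,z,proj(w,(*(.4634*nx+(.030+ly)*ny),z)).round(1))
u=proj(w,(*(.4634*nx+.0405*ny),.05)).astype(int); print(u)
for i in range(u[1]-28,u[1]+40,4): print(i,' '.join('%3d'%v for v in g0[i,u[0]-30:u[0]+30:2]))
```

```text
[0.4651378  0.01032037 0.18390257] [-1.79976198e+02 -1.30092205e-02  1.76377420e+02] 24.8333 0.5007276929786041
blob lx -20.3 ly -39.9 area 115 w13 h12
blob lx -31.0 ly -39.8 area 76 w23 h5
blob lx -20.4 ly -14.7 area 111 w12 h12
blob lx -11.2 ly -14.7 area 109 w12 h12
blob lx -31.3 ly -14.7 area 78 w23 h4
blob lx -2.2 ly 10.4 area 124 w13 h12
blob lx -20.2 ly 10.3 area 100 w12 h11
blob lx -11.2 ly 10.4 area 107 w13 h11
blob lx -2.2 ly 35.6 area 113 w13 h11
blob lx 6.9 ly 35.6 area 111 w13 h11
blob lx -20.3 ly 35.4 area 112 w13 h11
blob lx -11.3 ly 35.5 area 112 w13 h11
blob lx -31.7 ly 35.5 area 82 w23 h5
0 0.012 [313.2 203.3]
0 0.054 [311.7 215.2]
0.0105 0.012 [325.4 203.3]
0.0105 0.054 [325.4 215.3]
0.021 0.012 [337.6 203.4]
0.021 0.054 [339.2 215.3]
[325 214]
186  98  97  99  98  97  99  98  96  98 100  98  99  93  98  99  99  97  96  98 101 101 100  99  99  96  98 101  97  97  98
190 103 101 101 101 102 101 101 102 102 100  99 101  71  17   8   1  13   3  13  76 100  97  96  99  95  95  95  97  95  94
194 111 109 112 112 108 111 108 109 108 108 102  72  27   0   8   4  10   0   
[... 1081 characters left out ...]
 101 100  95  65  60  59  57  56  74  98 100  97 100 105 100 101 101  98  97  88
234  59  63  62  97  99  99  98  98  99  99  98  96  99  97  66  62  70  96 103 101  98  96 101 102 100 101 100 100  72  64
238  72  69  88 103 101  97  99 100  98  99 101 100  98  95  78  69  78  95  95  98  98  97 100  97 101 102  97  99  86  72
242  83  73  90  97  95  98 101 101 100  99  97  98  98  97  89  70  87  95  99  95  99  98  98  98 100  99 100 101  96  76
246  65  65  69  96  96  94  96 100  98  97  95  96  99  94  67  67  67  94  96  99 100 103 104 104 100  98  98  97  68  66
250  99  96  98  99  96  96  98  98 102 100 101  99 100 101  98  95  96 101 101 101 103 103 102 101  98  98  98  98 100  98
```

The pointer is within about 0.6 mm of the three-stud mark. Now a numeric check that the collar sits flat at the right height, comparing the images before and after.

Run:
```python
from h import *
for n in('side','scene'):
    p=bot.read_camera(n); a=cv2.imread('pics/%s0.png'%n).astype(int); b=p['color'][:,:,::-1].astype(int)
    f=np.array([proj(p,(.563+.03*np.cos(t),-.0063+.03*np.sin(t),z)) for z in(.076,.09) for t in np.linspace(0,6.28,60)])
    print(n,'predicted bbox',f.min(0).round(1),f.max(0).round(1))
    c=f.mean(0).astype(int); d=(abs(a-b).max(2)>25).astype(np.uint8)[c[1]-40:c[1]+40,c[0]-30:c[0]+30]
    k,l,st,ce=cv2.connectedComponentsWithStats(d); 
    for s in st[1:]:
        if s[4]>25: print('changed',s[0]+c[0]-30,s[1]+c[1]-40,'to',s[0]+s[2]+c[0]-31,s[1]+s[3]+c[1]-41,s[4])
    # left/right symmetric tilt check: dark lower edge
    g=b.mean(2)[c[1]-14:c[1]+16,c[0]-15:c[0]+16:3].astype(int)
    for r,row in enumerate(g): print(c[1]-14+r,row)
s=bot.sense(); print(s['t'])
```

```text
side predicted bbox [280.4 297.9] [314.2 326.4]
changed 304 300 to 313 309 58
changed 283 301 to 290 307 39
changed 291 312 to 312 323 93
changed 282 314 to 287 322 27
297 [174 174 173 122  99 126 150 153 173 174 174]
298 [174 174 173 113 102 126 148 154 169 173 174]
299 [174 174 172 110 107 127 147 143 151 171 174]
300 [174 173 161  98 114 129 148 124 122 161 174]
301 [174 172 131  87 112 129 140 109 110 136 171]
302 [174 161 112  87  97 116 110 109 110 115 163]
303 [173 134 108  95  87  92  93 117 110 110 145]
304 [172 114 108 103  84  84  95 135 117 109 124]
305 [164 108 109 108  87  87 101 144 123 109 113]
306 [150 107 109 107  93  97 107 132 127 108 111]
307 [123 108 108 111  95 102 111 124 124 108 110]
308 [110 108 108 115  96 101 112 136 114 107 110]
309 [108 107 107 114 106 103 119 147 102 107 110]
310 [104 107 106 104 123 115 134 146  98 108 110]
311 [100 107 106  94 120 132 140 126 104 108 110]
312 [ 95 106 107  88 104 120 121 106 107 108 110]
313 [ 92 106 108  93  90  96  96  99 107 108 109]
314 [ 87 105 107 104  91  88  91 101 108 109 106]
315 [ 89 100 106 107 103  98 102
[... 1455 characters left out ...]
5  72  95 100  99  95  93  97  98  48 196]
209 [194  73  75  90 102  99  98  95  69  49 193]
210 [196 107  69  67  75  82  79  65  54  62 195]
211 [194 152  62  63  59  59  61  54  51 105 192]
212 [193 179  62  61  58  55  56  55  48 151 192]
213 [192 193 105  58  57  54  55  54  56 193 190]
214 [192 194 169  58  54  54  54  54  95 199 194]
215 [193 193 164  88  60  58  56  54  98 135 193]
216 [192 192 153 119  78  73  70  74  97 107 136]
217 [193 196 154 135  92  84  84  77 105 109 109]
218 [194 191 167 105  88  86  86  80 102 111 108]
219 [192 193 156 108  86  84  82  95  91 111 107]
220 [191 194 130 166  97  88  95 105  86 110 109]
221 [192 187 102 144 152 127 133  92  83 111 108]
24.9333
```

The collar sits level at the predicted step-3 spot (lower edge at row ≈325–326 in the side view against 326 predicted, ≈215 against 216 in the scene view). The gripper is clear of everything, so I'm handing in.

```bash
python3 -c "
from rig import bot
print(bot.sign_off())"
```

```text
the job is handed in; nothing more can be done
None
```

The front collar has a 33 mm bore: it is seated flat on step 3 and released, the pointer is on the three-stud mark to within about 0.6 mm, and the job was handed in at about 25 s.

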